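Prop the parts locker's spring hatch and fetch the collet

TASK

The blue parts locker's sliding hatch springs shut by itself: push it open and prop it with the wooden wedge, lying flat on the locker's front deck between the steel stop and the hatch's black pull block. Then take the collet out of the locker and stand it upright in the middle of the round steel bench block. Leave the hatch propped open by the wedge.

Things in the scene. Friction and masses are not known exactly. Their poses are not given: they have to be found in the camera images.
- locker: Blue fixed parts locker, 186 (x, -85 to 101) x 184 (y) x 51 mm; origin under it, 85 mm behind its front face. Flat front deck x -85 to -20, top z 49; at its +y end a steel stop 8 mm high (x -78 to -30, y 85 to 92). Behind the deck the collet compartment, x -20 to 91, y 4 to 82, floor z 6, under the aluminium sliding hatch, flush with the deck. Back rail x 91 to 101, top z 51
- hatch (a joint): travel of the sliding hatch in m: 0 shut, grows towards the locker's -y, limit 0.088. A spring always drives it shut (3 N shut, 5 N open). The wedge in place holds it at about 0.068, leaving the compartment open from locker y 13 to 82 mm
- hatch_pull (a point): centre of the +y face of the hatch's black pull block (70 x 10 x 26 mm, locker x -75 to -5, top z 76). The face is at locker y 81 when shut, 4 mm short of the stop. Push it to the locker's -y to open. The 72 mm wedge belongs between this face and the stop; carried 10 to 15 mm above the deck it clears the stop while its end pushes this face
- prop_seat (a point): fixed point on the locker, on the deck's surface where the centre of the propping wedge's underside belongs: locker x = -52.5, y = 49, z = 49 mm
- wedge: pale wooden wedge, 28 mm wide (x), 72 mm long (y), sloping from 26 mm high at its -y end to 12 mm at its +y end (19 mm in the middle), 50 g, loose on the worktop; origin at the centre of its underside, z up. Grasp it across the 28 mm. Either end may face the stop
- collet: the large steel collet, 26 mm in diameter and 37 mm high, 42 g, standing loose on the floor of the locker's compartment under the hatch; origin at the centre of its underside, z along its axis, up. Grasp it across its diameter (for grasping it is a plain 26 mm cylinder)
- bench_block: round steel bench block 64 mm in diameter and 22 mm high, 0.55 kg, standing loose on the worktop; origin at the centre of its underside, z up

How it is judged:
On the way, in this order (a step that is already met when the one before it is completed fails the run):
1. the hatch is held open by the wedge alone, lying on the deck between stop and pull block; the robot touches neither wedge nor locker (value of joint hatch above 0.06 m and horizontal distance between wedge and prop_seat below 0.02 m and z of wedge in the frame of locker below 0.054 m and angle between wedge's own z axis and vertical below 0.12 rad and contact force between the fingers and wedge below 0.1 N and contact force between each of the arm, the fingers and locker below 0.1 N), for 0.3 s.
2. the collet is lifted out of the locker while the wedge holds the hatch open (z of collet in the frame of locker above 0.055 m and value of joint hatch above 0.06 m and horizontal distance between wedge and prop_seat below 0.02 m), for 0.1 s.
At the end, for the whole second after the job is handed in: Hatch open at least 60 mm; wedge flat on the deck (7 degrees, 5 mm) within 20 mm of its seat; collet at rest on top of the bench block, upright within 10 degrees and within 20 mm of its centre; bench block level on the worktop (value of joint hatch above 0.06 m and horizontal distance between wedge and prop_seat below 0.02 m and z of wedge in the frame of locker below 0.054 m and angle between wedge's own z axis and vertical below 0.12 rad and horizontal distance between collet and bench_block below 0.02 m and z of collet in the frame of bench_block between 0.018 and 0.027 m and angle between collet's own z axis and vertical below 0.17 rad and angle between bench_block's own z axis and vertical below 0.1 rad and height (world z) of bench_block below 0.01 m and linear speed of collet below 0.02 m/s); the robot touches nothing.
It also fails if it takes over 69 s, if anything falls off the work surface, if the arm or the gripper's body presses on something with over 40 N, if the wrist force passes 120 N, or if a joint passes its speed limit or range.

ROBOT

A 6-joint arm with a two-finger parallel gripper is mounted at the origin on a cart in front of the work surface, level with it; the furniture and walls round the work are solid. World frame = base frame: x ahead of the robot, y to its left, z up, the work surface at z = 0. Lengths are in m, angles in rad, forces in N, time in s.
With the tool pointing down it reaches from about 0.375 to 0.825 m from the base axis. Payload 5.5 kg.
Tool frame: the origin (TCP) lies on the mounting face of the last link; the fingertips stand 173 mm ahead of it and the grasp point (between the pads) lies 155 mm ahead of it; z points along the fingers, y is the direction in which the jaws open and shut (so a half turn about z gives the same grasp; the last joint's range is limited). The gripper opens to 85 mm and grips with 20 to 120 N. Pads are 22 mm wide; open, the fingers measure 114 mm over their backs; the gripper's body (76 mm by 85 mm) begins 54 mm behind the grasp point. The pads swing forward as they close: fully open they stand 13 mm farther back than shut.
Start: joints at [1.164, 0.314, -0.047, 1.21, 0, 1.571], TCP at [0.237, 0.551, 0.405] pointing down, gripper open.
Joint ranges: [-2.67, 2.67], [-0.69, 1.73], [-1.03, 1.25], [-2.08, 2.16], [-1.42, 1.45], [-3.14, 3.14]. Speed limits (rad/s): [2.39, 2.39, 3.01, 3.14, 3.14, 3.14].

INTERFACE

Orientations are given as a unit quaternion [x, y, z, w].
In Python, from station import telemetry, imaging, bot gives the robot as it stands.
- The arm moves only by the shell command python3 -m handwheel 'ROWS' [OPENING]. ROWS is JSON, a list of rows, each an object with "slide": the shift along the tool's x, y, z in mm, a list of three; "yaw": the turn about the tool's z in degrees. A call has 1 to 12 rows; each row shifts and turns the commanded pose from where the row before left it, along the tool's axes as they then stand; what a row does not reach is not made up. A row lasts 1/8 s, in which the tool goes at most 62.5 mm and 10.7 degrees, less where a joint would pass 70% of its speed; a pose out of reach is approached as far as the arm can. A call with a gripper value outside its range is refused whole. OPENING is the opening, from 0 (shut) to 1 (fully open), set as the call begins (- or left out, the last holds). The fingers move at their own pace and stop on an object; the grip force is fixed at half the most. Time passes only in rows, so rows that do not move let the fingers close. It gives the time, the measured TCP pose, the force and the opening at its end, in the units of the state.
- telemetry.sense(): the state, without advancing time (a new reading comes with each control period).
- imaging.get_image(name): name is "scene" or "top" or "wrist"; returns a dict with "pixels" (420x560x3 uint8, red, green, blue), "mtx" (3x3 intrinsics, pixels), "eye" and "attitude" of the camera in the world. Camera axes: x right, y down, z forward; pixel columns grow to the right and rows downward; lengths in m; the calibration is good to about 2 mm. The wrist camera is an equidistant fisheye: a pixel r from the principal point sees the ray r / f radians off the axis. A picture is of the moment at which its call begins. There is no depth.
- bot.sign_off(): hands the job in, once; it reports no verdict.
The state is a dict: "time_s": time; "joints": joint angles; "dq": joint speeds; "joint_efforts": joint torques, N m; "position": TCP position; "eef_rot": TCP orientation; "contact_force": force on the tool from outside, world axes, zero at the start; "torque": the same for the moment, N m; "opening": opening from 0.0 (shut) to 1.0 (fully open).
Only numpy, scipy, OpenCV 4.12 (cv2) and the standard library are available. Lean on these libraries where they do the work, as an engineer would, in place of code of your own. Each camera call takes 0.05 s, during which the arm holds its last target. There are 200 camera calls.

## Working session

There is one attempt and no reset: what is moved stays moved. The work goes in short steps, Python scripts to look and compute and a shell command to move; the robot and the scene stay as the last step left them, time stands still between calls to the robot, and variables do not carry over. Pictures are saved under pics/ and viewed, about 8 in all and at most 12, crops included, and the job is handed in when it is done.

```bash
ls; mkdir -p pics
python3 - <<'E'
from station import telemetry, imaging, bot
import cv2,json,numpy as np
for n in ("scene","top"):
    d=imaging.get_image(n); cv2.imwrite(f"pics/{n}1.png",d["pixels"][...,::-1])
    print(n,np.round(d["mtx"],2).tolist(),d["eye"],d["attitude"])
    np.savez(f"{n}1.npz",**{k:np.array(v) for k,v in d.items()})
s=telemetry.sense();print({k:np.round(v,4).tolist() for k,v in s.items()})
E
```

```text
pics
scene [[386.6, 0.0, 285.14], [0.0, 386.6, 205.88], [0.0, 0.0, 1.0]] [-0.04146407 -0.64974531  0.87098111] [ 0.8662532  -0.313637    0.12887769 -0.36691656]
top [[466.89, 0.0, 282.95], [0.0, 466.89, 206.81], [0.0, 0.0, 1.0]] [0.30386335 0.00703254 1.31792798] [-0.69654989  0.71432625 -0.04988974  0.04546726]
{'time_s': 0.1, 'joints': [1.164, 0.3142, -0.048, 1.2102, -0.0, 1.5708], 'dq': [-0.0001, -0.0003, 0.0046, 0.0009, 0.0001, -0.0005], 'joint_efforts': [-0.0002, -54.0765, 34.0541, 0.0112, 0.0, 0.0], 'position': [0.2373, 0.5508, 0.4039], 'eef_rot': [0.202, 0.9794, -0.0008, -0.0001], 'contact_force': [0.2122, -0.3997, 0.2242], 'torque': [0.0255, -0.0258, -0.0017], 'opening': 1.0013}
```

View pics/top1.png

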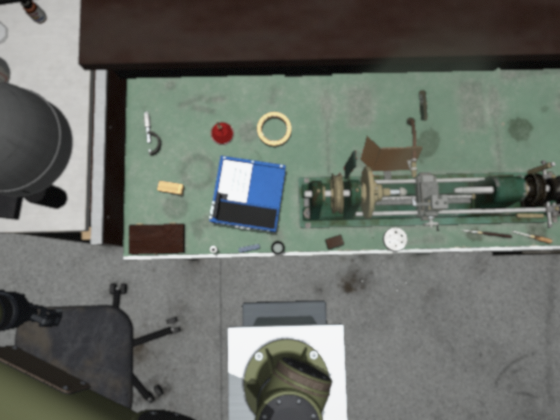

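View pics/scene1.png

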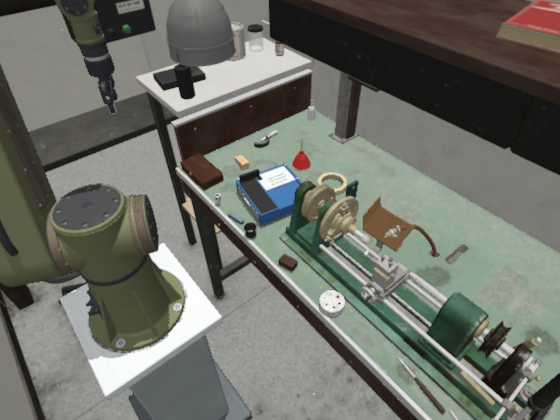

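The top view shows the locker near (250,195), the wedge at (170,188) and the bench block as a white disc at (395,239). The scene view agrees, with the block at (332,302). I'll zoom in on the top view and convert pixels to positions.

```bash
cat > h.py <<'E'
import numpy as np, cv2
from scipy.spatial.transform import Rotation as R
def load(f): d=np.load(f); return d
def ray(d,uv,fish=False):
    K=d["mtx"]; x=(uv[0]-K[0,2])/K[0,0]; y=(uv[1]-K[1,2])/K[1,1]
    if fish:
        r=np.hypot(x,y); v=np.array([x*np.sinc(r/np.pi),y*np.sinc(r/np.pi),np.cos(r)])
    else: v=np.array([x,y,1.])
    return R.from_quat(d["attitude"]).apply(v)
def hit(d,uv,z,fish=False):
    v=ray(d,uv,fish); e=d["eye"]; return e+v*(z-e[2])/v[2]
def proj(d,P,fish=False):
    p=R.from_quat(d["attitude"]).inv().apply(np.atleast_2d(P)-d["eye"]); K=d["mtx"]
    if fish:
        r=np.hypot(p[:,0],p[:,1]); th=np.arctan2(r,p[:,2]); n=p[:,:2]/np.maximum(r,1e-9)[:,None]*th[:,None]
    else: n=p[:,:2]/p[:,2:]
    return n*[K[0,0],K[1,1]]+[K[0,2],K[1,2]]
E
python3 - <<'E'
from h import *
d=load("top1.npz"); im=d["pixels"][...,::-1]
c=cv2.resize(im[140:260,140:300],None,fx=5,fy=5,interpolation=cv2.INTER_CUBIC); cv2.imwrite("pics/c1.png",c)
for n,uv,z in [("block",(395,239),.022),("wedge",(170,188),.019),("lockTL",(221,158),.05),("TR",(285,165),.05),("BL",(211,224),.05),("BR",(277,232),.05)]: print(n,hit(d,uv,z).round(4))
E
```

```text
block [ 0.3817 -0.3123  0.022 ]
wedge [0.5416 0.3137 0.019 ]
lockTL [0.617  0.1654 0.05  ]
TR [ 0.5928 -0.0118  0.05  ]
BL [0.4335 0.1941 0.05  ]
BR [0.4072 0.0148 0.05  ]
```

View pics/c1.png

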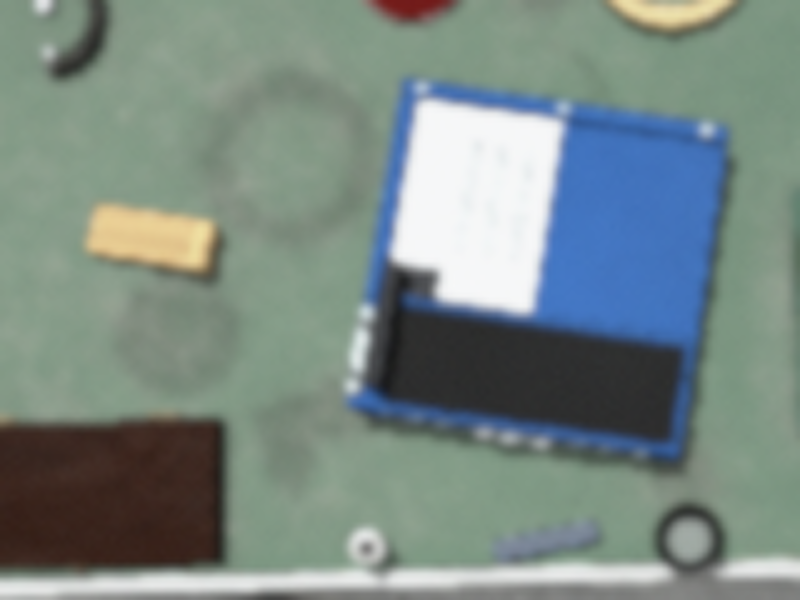

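The crop shows the wedge at crop (150,240), which is full-frame (170,188), roughly parallel to the locker's y axis. The locker has its black deck towards the robot, the pull block at the deck's left end, the stop at (358,345) and the hatch shut. The locker yaw is about -8.6° and its origin is about (0.505, 0.092). I'll move over the wedge now.

```bash
cat >> h.py <<'E'
LO=np.array([0.5047,0.0918,0.]); LY=np.radians(-8.6)
def lock(p): # locker -> world
    c,s=np.cos(LY),np.sin(LY); return LO+np.array([c*p[0]-s*p[1],s*p[0]+c*p[1],p[2]])
def unlock(w): 
    c,s=np.cos(LY),np.sin(LY); v=np.asarray(w)-LO; return np.array([c*v[0]+s*v[1],-s*v[0]+c*v[1],v[2]])
def go(target,psi=None):
    """target: world grasp point; psi: wanted direction of tool y (deg). prints remaining slide in current tool axes (mm), yaw deg"""
    from station import telemetry
    s=telemetry.sense(); r=R.from_quat(s["eef_rot"]); p=np.array(s["position"]); g=p+r.apply([0,0,.155])
    ty=r.apply([0,1,0]); a=np.degrees(np.arctan2(ty[1],ty[0]))
    print("t",round(s["time_s"],2),"grasp",g.round(4),"ty",round(a,2),"open",round(s["opening"],3),"F",np.round(s["contact_force"],1),"q6",round(s["joints"][5],2))
    print("slide mm",(r.inv().apply(np.array(target)-g)*1000).round(1),"yaw", None if psi is None else round((a-psi+90)%180-90,2))
def shot(name,f):
    from station import imaging
    d=imaging.get_image(name); np.savez(f+".npz",**{k:np.array(v) for k,v in d.items()}); return load(f+".npz")
E
python3 -m handwheel '[{"slide":[-46.6,-12.1,6],"yaw":0},{"slide":[-46.6,-12.1,6],"yaw":0},{"slide":[-46.6,-12.1,6],"yaw":0},{"slide":[-46.6,-12.1,6],"yaw":0},{"slide":[-46.6,-12.1,6],"yaw":0},{"slide":[-46.6,-12.1,6],"yaw":0},{"slide":[-46.6,-12.1,6],"yaw":0},{"slide":[-46.6,-12.1,6],"yaw":0},{"slide":[0,0,0],"yaw":10.7},{"slide":[0,0,0],"yaw":10.7},{"slide":[0,0,0],"yaw":10.7},{"slide":[0,0,0],"yaw":10.7}]' 0.7
python3 -m handwheel '[{"slide":[0,0,0],"yaw":10.7},{"slide":[0,0,0],"yaw":10.7},{"slide":[0,0,0],"yaw":10.7},{"slide":[0,0,0],"yaw":0}]'
python3 - <<'E'
from h import *
d=shot("wrist","w1"); cv2.imwrite("pics/w1.png",d["pixels"][...,::-1])
go([.5416,.3137,.2],-8.6)
print(d["mtx"].round(1).tolist(),d["eye"].round(4),proj(d,[.5416,.3137,.019],True))
t=load("top1.npz"); im=cv2.cvtColor(t["pixels"],cv2.COLOR_RGB2HSV)
m=cv2.inRange(im,(10,90,150),(25,255,255)); m[:,:150]=0;m[:,200:]=0;m[:170]=0;m[210:]=0
rc=cv2.minAreaRect(cv2.findNonZero(m)); b=cv2.boxPoints(rc); print(rc,[hit(t,u,.019).round(4)[:2].tolist() for u in b])
E
```

```text
time_s: 1.6
position: [0.5414, 0.3144, 0.3561]
eef_rot: [0.548, 0.836, -0.001, -0.0]
contact_force: [-0.3, -0.1, 0.0]
opening: 0.702
time_s: 2.1
position: [0.5413, 0.3145, 0.3562]
eef_rot: [0.755, 0.655, -0.0, -0.0]
contact_force: [-0.7, -0.4, 0.2]
opening: 0.702
t 2.15 grasp [0.5413 0.3145 0.2013] ty -8.01 open 0.698 F [-0.  -0.2  0.1] q6 2.24
slide mm [-0.7  0.4  1.3] yaw 0.59
[[325.2, 0.0, 281.2], [0.0, 325.2, 213.3], [0.0, 0.0, 1.0]] [0.5519 0.3869 0.326 ] [[281.00557405 194.83971118]]
((170.39593505859375, 187.67630004882812), (23.036666870117188, 8.36314582824707), 8.746161460876465) [[0.5365, 0.3463], [0.5601, 0.343], [0.5485, 0.2787], [0.5249, 0.2822]]
```

View pics/w1.png

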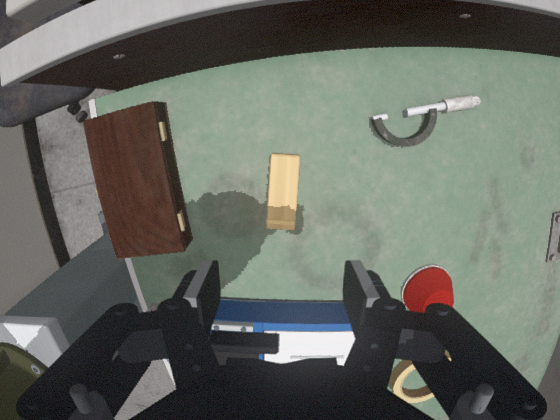

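The wrist view shows the wedge at columns 267–299, rows 153–229, with its tall end facing the locker. The fingers are along locker x.

Run:
```python
from h import *
d=load("w1.npz"); im=cv2.cvtColor(d["pixels"],cv2.COLOR_RGB2HSV)
m=cv2.inRange(im,(10,70,80),(28,255,255)); m[:,:255]=0;m[:,310:]=0;m[:145]=0;m[240:]=0
c=max(cv2.findContours(m,0,2)[0],key=cv2.contourArea); m=cv2.drawContours(m*0,[c],-1,255,-1)
for r in range(150,232,6):
    x=np.nonzero(m[r])[0]
    if len(x): 
        L,Rr=hit(d,(x[0]-.5,r),.016,True),hit(d,(x[-1]+.5,r),.016,True); print(r,x[0],x[-1],L[:2].round(4),Rr[:2].round(4))
ys=np.nonzero(m[:,283])[0]; print(ys[[0,-1]],hit(d,(283,ys[0]-.5),.012,True).round(4),hit(d,(283,ys[-1]+.5),0,True).round(4))
```

```text
156 271 299 [0.537  0.3523] [0.5644 0.3484]
162 270 298 [0.5352 0.3467] [0.5627 0.3428]
168 270 298 [0.5343 0.3409] [0.5619 0.337 ]
174 269 298 [0.5325 0.3352] [0.5612 0.3311]
180 269 297 [0.5316 0.3294] [0.5594 0.3254]
186 269 297 [0.5307 0.3235] [0.5587 0.3195]
192 268 296 [0.5288 0.3177] [0.5569 0.3137]
198 268 296 [0.5279 0.3117] [0.5561 0.3077]
204 267 296 [0.526  0.3058] [0.5553 0.3016]
210 267 295 [0.525  0.2997] [0.5536 0.2956]
216 267 295 [0.5241 0.2936] [0.5528 0.2894]
222 266 294 [0.5221 0.2875] [0.5509 0.2833]
228 267 294 [0.5221 0.281 ] [0.5501 0.277 ]
[154 228] [0.5491 0.3525 0.012 ] [0.5378 0.2725 0.    ]
```

```bash
python3 -m handwheel '[{"slide":[0,0,0],"yaw":3.3},{"slide":[2.8,1.2,30],"yaw":0},{"slide":[0,0,45],"yaw":0},{"slide":[0,0,45],"yaw":0},{"slide":[0,0,40],"yaw":0},{"slide":[0,0,15],"yaw":0},{"slide":[0,0,7],"yaw":0},{"slide":[0,0,0],"yaw":0}]' 0.65
python3 - <<'E'
from h import *
go([.543,.317,.019],-11.3)
E
```

```text
time_s: 3.15
position: [0.5437, 0.3174, 0.1756]
eef_rot: [0.774, 0.633, 0.001, 0.0]
contact_force: [-0.6, 0.7, 0.3]
opening: 0.649
t 3.15 grasp [0.5439 0.3175 0.0206] ty -11.47 open 0.649 F [-0.6  0.7  0.3] q6 2.3
slide mm [-0.7 -0.8  1.6] yaw -0.17
```

```bash
python3 -m handwheel '[{"slide":[0,0,1.5],"yaw":0},{"slide":[0,0,0],"yaw":0},{"slide":[0,0,0],"yaw":0},{"slide":[0,0,0],"yaw":0},{"slide":[0,0,0],"yaw":0},{"slide":[0,0,-20],"yaw":0},{"slide":[0,0,-40],"yaw":0},{"slide":[0,0,-30],"yaw":0},{"slide":[0,0,0],"yaw":-2.8},{"slide":[0,0,0],"yaw":0}]' 0
python3 - <<'E'
from h import *
go(lock([-.0525,.135,.109]),-8.6)
d=shot("wrist","w2"); cv2.imwrite("pics/w2.png",d["pixels"][...,::-1])
E
```

```text
time_s: 4.4
position: [0.5432, 0.3171, 0.2637]
eef_rot: [0.759, 0.651, 0.0, 0.0]
contact_force: [0.1, -0.4, -0.1]
opening: 0.311
t 4.4 grasp [0.5433 0.3172 0.1087] ty -8.73 open 0.311 F [ 0.1 -0.4 -0.1] q6 2.25
slide mm [-93.7 -56.7  -0.4] yaw -0.13
```

View pics/w2.png

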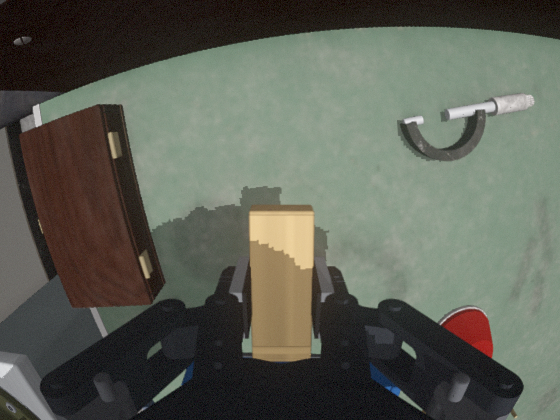

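The wedge is held squarely and centred in the jaws, with its near end at row 208. I'll carry it beside the locker, lower it to 13 mm above deck level, and push.

```bash
python3 -m handwheel '[{"slide":[-31,-19,0],"yaw":0},{"slide":[-31,-19,0],"yaw":0},{"slide":[-31.7,-18.7,0],"yaw":0},{"slide":[0,0,15],"yaw":0},{"slide":[0,0,12.5],"yaw":0},{"slide":[0,0,0],"yaw":0},{"slide":[0,0,0],"yaw":0}]'
python3 - <<'E'
from h import *
go(lock([-.0525,.041,.081]),-8.6)
d=load("w2.npz"); print("wedge +y end", hit(d,(282,212),.102,True), "grasp .5433 .3172")
d=shot("wrist","w3"); cv2.imwrite("pics/w3.png",d["pixels"][...,::-1])
t=shot("top","t3"); cv2.imwrite("pics/t3.png",cv2.resize(t["pixels"][130:250,170:310,::-1],None,fx=5,fy=5,interpolation=cv2.INTER_CUBIC))
E
```

```text
time_s: 5.32
position: [0.4734, 0.2336, 0.2355]
eef_rot: [0.759, 0.652, -0.0, -0.0]
contact_force: [-0.0, -0.3, -1.1]
opening: 0.311
t 5.33 grasp [0.4734 0.2336 0.0805] ty -8.69 open 0.311 F [-0.  -0.3 -1.1] q6 2.18
slide mm [-94.5  -0.2  -0.5] yaw -0.09
wedge +y end [0.54928977 0.35076922 0.102     ] grasp .5433 .3172
```

View pics/t3.png

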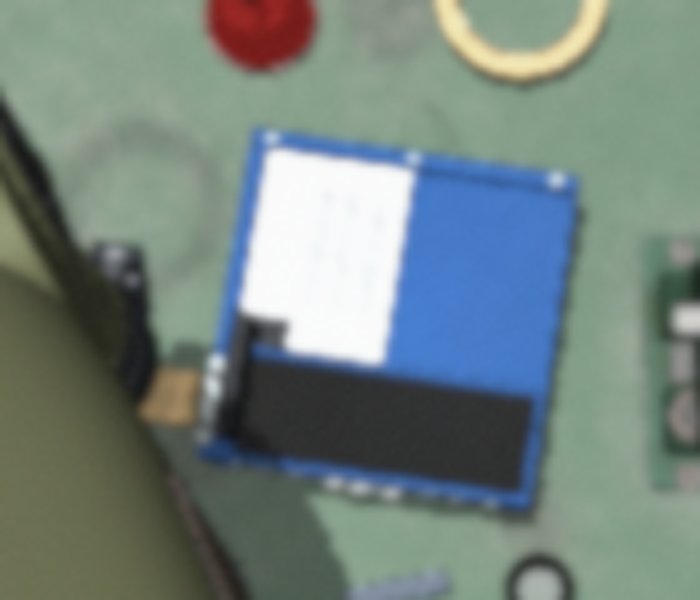

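The top view shows the wedge lined up with the stop (crop (215,400)) and the pull block. I'll push now.

```bash
python3 -m handwheel '[{"slide":[-12,0,0],"yaw":0},{"slide":[-12,0,0],"yaw":0},{"slide":[-12,0,0],"yaw":0},{"slide":[-12,0,0],"yaw":0},{"slide":[-12,0,0],"yaw":0},{"slide":[-12,0,0],"yaw":0},{"slide":[-12,0,0],"yaw":0},{"slide":[-8,0,0],"yaw":0},{"slide":[0,0,0],"yaw":0}]'
python3 - <<'E'
from h import *
go(lock([-.0525,.043,.068]),-8.6)
t=shot("top","t4"); s=shot("scene","s4"); a=cv2.resize(t["pixels"][140:240,200:300,::-1],(400,400),interpolation=cv2.INTER_CUBIC); b=cv2.resize(s["pixels"][150:230,225:305,::-1],(400,400),interpolation=cv2.INTER_CUBIC)
cv2.imwrite("pics/t4.png",np.hstack([a,b]))
E
```

```text
time_s: 6.55
position: [0.4585, 0.1415, 0.2356]
eef_rot: [0.759, 0.651, -0.0, -0.001]
contact_force: [-1.9, 5.1, -0.2]
opening: 0.312
t 6.55 grasp [0.4583 0.1416 0.0806] ty -8.76 open 0.312 F [-1.9  5.1 -0.2] q6 2.02
slide mm [ 0.7  0.8 12.6] yaw -0.16
```

View pics/t4.png

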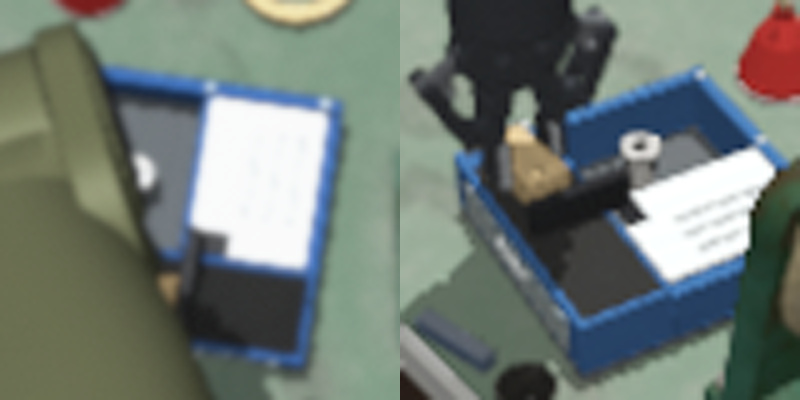

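The hatch is open with a 5.4 N spring force, and the collet is visible in the compartment. I'll lower the wedge onto the deck.

```bash
python3 -m handwheel '[{"slide":[0,0,5],"yaw":0},{"slide":[0,0,4],"yaw":0},{"slide":[0,0,2],"yaw":0},{"slide":[0,0,1],"yaw":0},{"slide":[0,0,0],"yaw":0}]'; python3 -m handwheel '[{"slide":[0,0,1],"yaw":0},{"slide":[0,0,0],"yaw":0}]'
```

```text
time_s: 7.28
position: [0.4598, 0.1423, 0.2241]
eef_rot: [0.759, 0.651, 0.001, 0.0]
contact_force: [1.2, 5.3, 1.2]
opening: 0.313
time_s: 7.52
position: [0.4598, 0.1423, 0.2236]
eef_rot: [0.759, 0.651, 0.001, 0.0]
contact_force: [-1.0, 3.5, 8.2]
opening: 0.314
```

The wedge is on the deck (8 N upward). Releasing and backing straight up.

```bash
python3 -m handwheel '[{"slide":[0,0,0],"yaw":0},{"slide":[0,0,0],"yaw":0},{"slide":[0,0,0],"yaw":0},{"slide":[0,0,-10],"yaw":0},{"slide":[0,0,-30],"yaw":0},{"slide":[0,0,-50],"yaw":0},{"slide":[0,0,-50],"yaw":0},{"slide":[0,0,0],"yaw":0}]' 0.5
python3 - <<'E'
from h import *
go(lock([.0355,.0475,.03]),-8.6)
d=shot("wrist","w5"); cv2.imwrite("pics/w5.png",d["pixels"][...,::-1])
E
```

```text
time_s: 8.52
position: [0.4606, 0.1426, 0.3674]
eef_rot: [0.759, 0.651, 0.004, 0.002]
contact_force: [0.4, -0.8, 0.0]
opening: 0.498
t 8.53 grasp [0.4619 0.1429 0.2125] ty -8.71 open 0.498 F [ 0.4 -0.8  0. ] q6 2.02
slide mm [  2.9  84.1 183.1] yaw -0.11
```

View pics/w5.png

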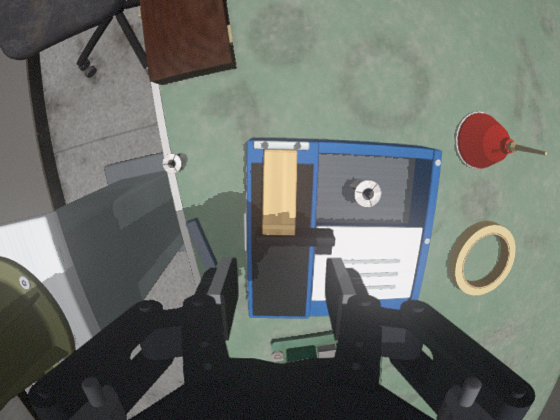

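The wedge lies between the stop (282,146) and the pull block (290,240), holding the hatch open. The collet's top centre is at (368,193).

Run:
```python
from h import *
d=load("w5.npz")
for n,uv,z in [("collet",(368,193),.043),("wedge end +y",(280,149),.061),("TLcorner",(247,140),.049),("backcorner(+y)",(440,151),.051),("front -y",(246,317),.049),("hatch edge",(370,227),.049)]:
    w=hit(d,uv,z,True); print(n,w.round(4),unlock(w).round(4))
c=hit(d,(368,193),.043,True); go([c[0],c[1],.2],-8.6)
```

```text
collet [0.5465 0.135  0.043 ] [0.0349 0.049  0.043 ]
wedge end +y [0.47   0.1896 0.061 ] [-0.049   0.0915  0.061 ]
TLcorner [0.4423 0.2012 0.049 ] [-0.078   0.0988  0.049 ]
backcorner(+y) [0.6219 0.1682 0.051 ] [0.1044 0.0931 0.051 ]
front -y [0.4072 0.0215 0.049 ] [-0.0859 -0.0841  0.049 ]
hatch edge [0.5444 0.1027 0.049 ] [0.0376 0.0168 0.049 ]
t 8.57 grasp [0.4605 0.1425 0.2101] ty -8.71 open 0.501 F [-0.3  0.6 -0.3] q6 2.02
slide mm [ 5.6 86.1 10.5] yaw -0.11
```

```bash
python3 -m handwheel '[{"slide":[1.5,43,10],"yaw":0},{"slide":[1.5,43,10],"yaw":0},{"slide":[0,0,35],"yaw":0},{"slide":[0,0,35],"yaw":0},{"slide":[0,0,0],"yaw":0},{"slide":[0,0,0],"yaw":0},{"slide":[0,0,0],"yaw":0}]' 0.6
python3 - <<'E'
from h import *
go([.5465,.135,.03],-8.6)
d=shot("wrist","w6"); cv2.imwrite("pics/w6.png",d["pixels"][...,::-1])
print(d["eye"],proj(d,[.5465,.135,.043],True))
E
```

```text
time_s: 9.45
position: [0.5452, 0.1323, 0.2743]
eef_rot: [0.759, 0.651, 0.001, 0.001]
contact_force: [-0.9, 0.0, -0.5]
opening: 0.603
t 9.45 grasp [0.5455 0.1324 0.1193] ty -8.7 open 0.603 F [-0.9  0.  -0.5] q6 1.96
slide mm [ 2.6  0.3 89.3] yaw -0.1
[0.55654721 0.20458936 0.24416949] [[280.87565794 227.83242244]]
```

View pics/w6.png

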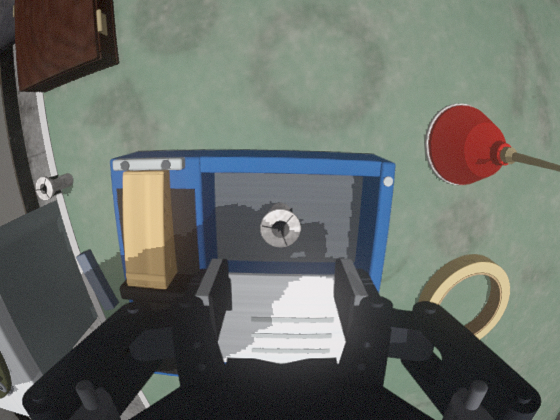

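The collet's top centre is at (281,228), where the earlier estimate projected it. I'll descend, grip and lift.

```bash
python3 -m handwheel '[{"slide":[2.6,0.3,25],"yaw":0},{"slide":[0,0,25],"yaw":0},{"slide":[0,0,20],"yaw":0},{"slide":[0,0,12],"yaw":0},{"slide":[0,0,6],"yaw":0},{"slide":[0,0,0],"yaw":0},{"slide":[0,0,0],"yaw":0}]'
python3 -m handwheel '[{"slide":[0,0,0],"yaw":0},{"slide":[0,0,0],"yaw":0},{"slide":[0,0,0],"yaw":0},{"slide":[0,0,0],"yaw":0},{"slide":[0,0,-10],"yaw":0},{"slide":[0,0,-20],"yaw":0},{"slide":[0,0,-40],"yaw":0},{"slide":[0,0,-60],"yaw":0},{"slide":[0,0,-60],"yaw":0},{"slide":[0,0,-60],"yaw":0},{"slide":[0,0,0],"yaw":0}]' 0
python3 - <<'E'
from h import *
go([.3817,-.3123,.28])
E
```

```text
time_s: 10.38
position: [0.5457, 0.1347, 0.1855]
eef_rot: [0.759, 0.651, 0.001, 0.0]
contact_force: [-0.0, -0.5, -0.1]
opening: 0.595
time_s: 11.75
position: [0.5464, 0.1349, 0.4407]
eef_rot: [0.759, 0.651, 0.004, 0.002]
contact_force: [0.5, 0.9, -0.5]
opening: 0.29
t 11.75 grasp [0.5479 0.1353 0.2857] ty -8.71 open 0.29 F [ 0.5  0.9 -0.5] q6 1.96
slide mm [-467.6  -96.5    3.1] yaw None
```

```bash
python3 -m handwheel '[{"slide":[-46.7,-9.6,0],"yaw":0},{"slide":[-46.7,-9.6,0],"yaw":0},{"slide":[-46.7,-9.6,0],"yaw":0},{"slide":[-46.7,-9.6,0],"yaw":0},{"slide":[-46.7,-9.6,0],"yaw":0},{"slide":[-46.7,-9.6,0],"yaw":0},{"slide":[-46.7,-9.6,0],"yaw":0},{"slide":[-46.7,-9.6,0],"yaw":0},{"slide":[-46.7,-9.6,0],"yaw":0},{"slide":[-46.7,-9.6,0],"yaw":0},{"slide":[0,0,0],"yaw":0},{"slide":[0,0,0],"yaw":0}]'
python3 - <<'E'
from h import *
go([.3817,-.3123,.08])
d=shot("wrist","w7"); cv2.imwrite("pics/w7.png",d["pixels"][...,::-1]); print(d["eye"],proj(d,[.3817,-.3123,.022],True))
E
```

```text
time_s: 13.25
position: [0.3793, -0.3121, 0.434]
eef_rot: [0.759, 0.651, 0.0, -0.001]
contact_force: [0.2, 0.7, -1.2]
opening: 0.291
t 13.25 grasp [ 0.3792 -0.3118  0.279 ] ty -8.74 open 0.291 F [ 0.2  0.7 -1.2] q6 1.03
slide mm [ -0.3   2.7 199. ] yaw None
[ 0.39068226 -0.2397598   0.40395366] [[282.73962779 180.06599286]]
```

View pics/w7.png

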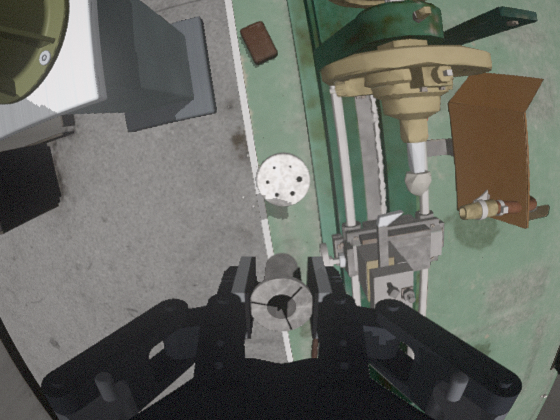

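The bench block is at (283,180), agreeing with the top view. The lathe carriage's hand lever at (328,258) is close, so I'll turn the jaws across and bias the placing a few mm towards the robot.

```bash
python3 -m handwheel '[{"slide":[0,0,0],"yaw":-10},{"slide":[0,0,0],"yaw":-10},{"slide":[0,0,0],"yaw":-10},{"slide":[0,0,0],"yaw":-10},{"slide":[0,0,0],"yaw":-10},{"slide":[0,0,0],"yaw":-10},{"slide":[0,0,0],"yaw":-10},{"slide":[0,0,0],"yaw":-10},{"slide":[0,0,0],"yaw":-10},{"slide":[0,0,40],"yaw":0},{"slide":[0,0,40],"yaw":0},{"slide":[0,0,0],"yaw":0}]'
python3 - <<'E'
from h import *
w=load("w7.npz"); b=hit(w,(283.5,180.5),.022,True); t=load("top1.npz"); print("block",b.round(4))
T=[.376,-.312,.0475]; go(T,81.3)
s=shot("scene","s8"); a=s["pixels"][...,::-1].copy()
ang=np.radians(81.3); ty=np.array([np.cos(ang),np.sin(ang),0]); tx=np.array([-np.sin(ang),np.cos(ang),0])
sc=6; x0,y0=270,210
def poly(p,c):
    q=((proj(s,p)-[x0,y0])*sc).astype(np.int32); cv2.polylines(big,[q.reshape(-1,1,2)],True,c,1)
big=cv2.resize(a[y0:y0+100,x0:x0+130],None,fx=sc,fy=sc,interpolation=cv2.INTER_CUBIC)
for z,hx,hy,c in [(.1015,.0425,.0425,(0,0,255)),(.15,.0425,.0425,(0,0,255)),(.03,.011,.036,(255,0,255))]:
    poly([np.array([T[0],T[1],z])+i*hx*tx+j*hy*ty for i,j in((1,1),(1,-1),(-1,-1),(-1,1))],c)
poly([[b[0]+.032*np.cos(k),b[1]+.032*np.sin(k),.022] for k in np.linspace(0,6.28,40)],(255,255,0))
cv2.imwrite("pics/s8.png",big)
E
```

```text
time_s: 14.8
position: [0.3789, -0.3102, 0.3522]
eef_rot: [0.075, 0.997, 0.002, -0.002]
contact_force: [-0.4, -0.3, 0.6]
opening: 0.288
block [ 0.3825 -0.313   0.022 ]
t 14.8 grasp [ 0.3782 -0.3096  0.1972] ty 81.41 open 0.288 F [-0.4 -0.3  0.6] q6 -0.54
slide mm [  1.   -3.2 149.7] yaw 0.11
```

View pics/s8.png

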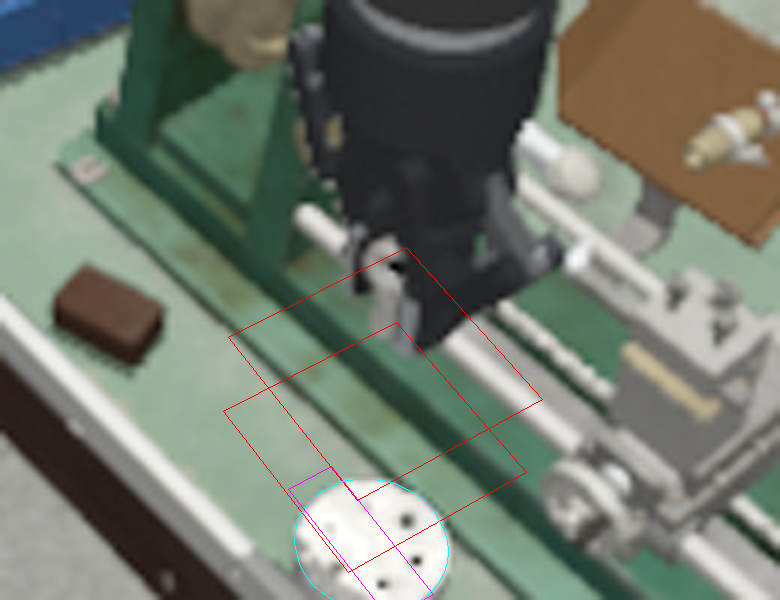

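The cyan ring fits the bench block, and the carriage handwheel at (580,500) stays clear of the projected gripper body in red. I'll descend with about 9 mm bias towards the robot.

```bash
python3 -m handwheel '[{"slide":[4.5,-3.5,30],"yaw":0},{"slide":[0,0,40],"yaw":0},{"slide":[0,0,20],"yaw":0},{"slide":[0,0,10],"yaw":0},{"slide":[0,0,0],"yaw":0},{"slide":[0,0,0],"yaw":0}]'
python3 -m handwheel '[{"slide":[0,0,12],"yaw":0},{"slide":[0,0,12],"yaw":0},{"slide":[0,0,12],"yaw":0},{"slide":[0,0,6],"yaw":0},{"slide":[0,0,3],"yaw":0},{"slide":[0,0,0],"yaw":0},{"slide":[0,0,0],"yaw":0}]'
python3 - <<'E'
from h import *
go([.373,-.3125,.0465],81.3)
E
```

```text
time_s: 15.6
position: [0.3754, -0.3157, 0.2561]
eef_rot: [0.076, 0.997, -0.001, 0.001]
contact_force: [-0.4, 0.2, -0.5]
opening: 0.291
time_s: 16.48
position: [0.3748, -0.3154, 0.21]
eef_rot: [0.076, 0.997, -0.0, 0.0]
contact_force: [-0.8, 0.3, -0.8]
opening: 0.289
t 16.48 grasp [ 0.3749 -0.3154  0.055 ] ty 81.29 open 0.289 F [-0.8  0.3 -0.8] q6 -0.55
slide mm [2.3 2.6 8.5] yaw -0.01
```

```bash
python3 -m handwheel '[{"slide":[0,2,4],"yaw":0},{"slide":[0,0,2],"yaw":0},{"slide":[0,0,1],"yaw":0},{"slide":[0,0,0],"yaw":0},{"slide":[0,0,0],"yaw":0}]'
python3 -m handwheel '[{"slide":[0,0,1],"yaw":0},{"slide":[0,0,0],"yaw":0},{"slide":[0,0,0.7],"yaw":0},{"slide":[0,0,0],"yaw":0}]'
```

```text
time_s: 17.1
position: [0.375, -0.3133, 0.2028]
eef_rot: [0.076, 0.997, -0.0, 0.0]
contact_force: [0.0, 0.1, -0.3]
opening: 0.292
time_s: 17.6
position: [0.3749, -0.3133, 0.2014]
eef_rot: [0.076, 0.997, -0.0, 0.0]
contact_force: [-0.7, 1.2, 4.6]
opening: 0.292
```

Contact at the expected height (4.6 N). Releasing and retreating.

```bash
python3 -m handwheel '[{"slide":[0,0,0],"yaw":0},{"slide":[0,0,0],"yaw":0},{"slide":[0,0,0],"yaw":0},{"slide":[0,0,-10],"yaw":0},{"slide":[0,0,-25],"yaw":0},{"slide":[0,0,-40],"yaw":0},{"slide":[0,0,-50],"yaw":0},{"slide":[0,0,-50],"yaw":0},{"slide":[0,0,-30],"yaw":0},{"slide":[0,0,0],"yaw":0}]' 0.48
python3 - <<'E'
from h import *
d=shot("wrist","w9"); s=shot("scene","s9"); t=shot("top","t9")
go([0,0,0])
rs=lambda a,w,h: cv2.resize(np.ascontiguousarray(a[...,::-1]),(w,h),interpolation=cv2.INTER_CUBIC)
top=np.hstack([rs(s["pixels"][270:330,292:372],400,300),rs(s["pixels"][155:230,230:330],400,300)])
bot=np.hstack([rs(d["pixels"],400,300),rs(t["pixels"][140:245,200:340],400,300)])
cv2.imwrite("pics/f9.png",np.vstack([top,bot]))
E
```

```text
time_s: 18.85
position: [0.3756, -0.3138, 0.4093]
eef_rot: [0.076, 0.997, -0.002, 0.002]
contact_force: [-0.2, 0.2, -0.3]
opening: 0.479
t 19.0 grasp [ 0.3744 -0.3128  0.2502] ty 81.29 open 0.478 F [ 0.  -0.6  0.1] q6 -0.54
slide mm [417.2 252.4 250.8] yaw None
```

View pics/f9.png

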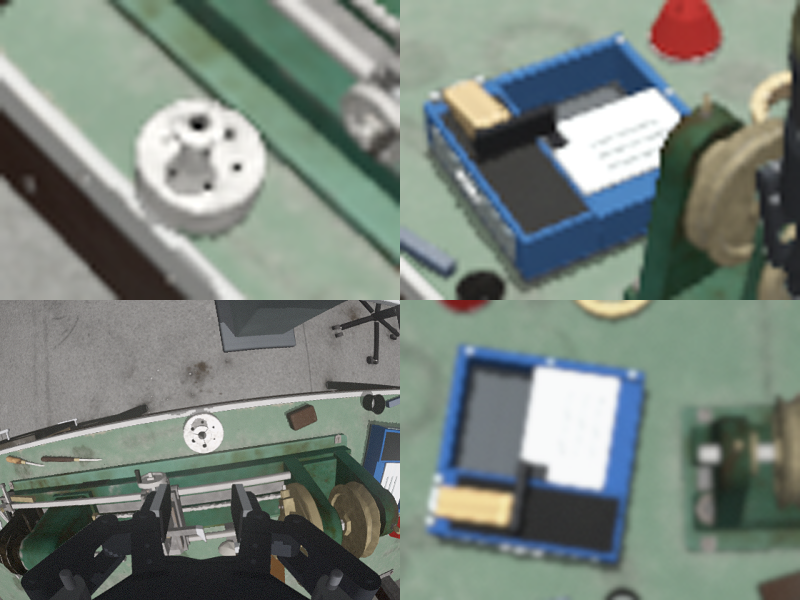

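The collet stands upright on the bench block (panel 1, (195,140)). The wedge is still propping the hatch open (panels 2 and 4). I'll run a quick numeric check, then hand in.

Run:
```python
from h import *
from station import bot
s=load("s9.npz"); d=load("w9.npz")
c=hit(s,(332,294.4),.059); b=hit(s,(292+200/5,270+155/5),.022); cw=hit(d,(285.6,186),.059,True); bw=hit(d,(284,187.6),.022,True)
print(c.round(3),cw.round(3),b.round(3),bw.round(3))
if np.hypot(*(cw-bw)[:2])<.015: print(bot.sign_off())
```

```text
[ 0.377 -0.315  0.059] [ 0.373 -0.31   0.059] [ 0.382 -0.314  0.022] [ 0.383 -0.313  0.022]
the job is handed in; nothing more can be done
None
```

I finished the task and handed it in at about 19 s on the robot's clock, against the 69 s limit. The hand-in reports no verdict.

- **Hatch:** I pushed it open with the wedge, set the wedge on the deck between the stop and the pull block, and released it. The last pictures show the wedge still there, holding the hatch open.
- **Collet:** I lifted it out of the locker and stood it on the bench block. The last pictures show it upright, 5 mm (scene camera) to 10 mm (wrist camera) from the block's centre, against the 20 mm allowed. About 8 mm of that was deliberate, towards the robot, to keep the gripper clear of the lathe's handwheel.
- **Robot:** It ended clear of everything, with the measured force back near zero.

**Checks that disagreed or were not made:**
- The wrist camera put the locker's edges up to about 8 mm from my top-view estimate.
- I did not measure the hatch travel or the wedge's distance from its seat at the end; I judged both from the pictures. An earlier wrist picture put the hatch edge at locker y of about 17 mm, against the expected 13 mm.

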